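Line up the glue tins by height on the bench shelf

ROBOT

A 7-joint arm with a two-finger parallel gripper is mounted at the origin on the work surface. World frame = base frame: x ahead of the robot, y to its left, z up, the work surface at z = 0. Lengths are in m, angles in rad, forces in N, time in s.
With the tool pointing down it reaches from about 0.4 to 0.85 m from the base axis. Payload 4.5 kg.
Tool frame: the origin (TCP) lies between the finger pads; the fingertips stand 19 mm ahead of it and the grasp point (between the pads) is the TCP; z points along the fingers, y is the direction in which the jaws open and shut (so a half turn about z gives the same grasp; the last joint's range is limited). The gripper opens to 88 mm and grips with 3 to 60 N. Pads are 18 mm wide; open, the fingers measure 123 mm over their backs; the gripper's body (75 mm by 187 mm) begins 45 mm behind the grasp point.
Start: joints at [1.214, 0.689, -0.195, 1.565, 0.157, 0.902, -0.215], TCP at [0.238, -0.578, 0.258] pointing down, gripper open.
Joint ranges: [-3.01, 3.01], [-0.46, 2.08], [-1.47, 1.51], [0.13, 2.56], [-1, 4.14], [0.04, 2.09], [-2.66, 2.66]. Speed limits (rad/s): [2.57, 2.57, 3.14, 3.14, 3.14, 3.14, 3.14].

INTERFACE

Orientations are given as a unit quaternion [x, y, z, w].
In Python, from plant import status, snapshot, finish_job, cut_out, tip_of gives the robot as it stands. The module is installed in compiled form; this text tells all that it offers.
- The arm moves only by the tool carry_out, never from a script. Its arguments are lists of equal length, an entry for each row: "linear": the shift along the world's x, y, z in m, a list of three; "roll": the turn about the world's z in rad. A call has 1 to 8 rows; each row is the pose to reach, as a shift and turn from the pose measured when the call began; what a row does not reach only later rows make up. A row lasts 1/12 s, in which the tool goes at most 41.7 mm and 7.16 degrees, less where a joint would pass 70% of its speed; a pose out of reach is approached as far as the arm can. A call with a gripper value outside its range is refused whole. "gripper" is the opening, from 0 (shut) to 1 (fully open), set as the call begins (left out, the last holds). The fingers move at their own pace and stop on an object; "grip_force" is the grip in N (left out, the last holds). Time passes only in rows, so rows that repeat a pose let the fingers close. It gives the time, the measured TCP pose, the force and the opening at its end, in the units of the state.
- status.get_state(): the state, without advancing time (a new reading comes with each control period).
- snapshot(name): name is "scene" or "side" or "wrist"; returns a dict with "img" (420x560x3 uint8, red, green, blue), "range_z" (420x560 float32, m along the optical axis (not along the pixel's ray), 0 where there is no reading), "fx", "fy", "cx", "cy" (pixels), "world_from_camera" (4x4, takes a point from camera to world coordinates). Camera axes: x right, y down, z forward; pixel columns grow to the right and rows downward; lengths in m; the calibration is good to about 2 mm. The wrist camera is an equidistant fisheye: a pixel r from the principal point sees the ray r / f radians off the axis. A picture is of the moment at which its call begins.
- finish_job(): hands the job in, once; it reports no verdict.
Trained networks look in a picture, given as the dict that the camera call returned (one of the last four; its "shot" number tells which), for a name from the list of things; names that differ only in an ending like _2 or _b are one class to them, and where a whole thing is asked for, a point or a joint stands for the part that bears it (a point fixed in the world has none). Each returns a list of dicts, best first, with "confidence" (0 to 1); they miss things now and then, are a little off and sometimes report something else, mostly with a low value. They report only what shows in the picture. A call takes as long as a camera call. They do not tell look-alikes from the thing itself.
- cut_out(picture, query): "region" (420x560 bool, what is visible of it) and "pixel" ([column, row] in pixels, amid what is visible of it).
- tip_of(picture, query): "pixel" ([column, row] in pixels: a listed point, or the origin of a listed thing).
The state is a dict: "clock": time; "q": joint angles; "qd": joint speeds; "joint_torque": joint torques, N m; "tool_pos": TCP position; "eef_rot": TCP orientation; "contact_force": force on the tool from outside, world axes, zero at the start; "moment": the same for the moment, N m; "opening": opening from 0.0 (shut) to 1.0 (fully open).
Only numpy, scipy, OpenCV 4.12 (cv2) and the standard library are available. Lean on these libraries where they do the work, as an engineer would, in place of code of your own. Each camera call takes 0.05 s, during which the arm holds its last target.

TASK

Put the four tins on the little wooden shelf in order of height: the tallest next to the shelf's tall end board, then stepping down to the shortest at the end with the low lip. Stand each tin upright and centred on its own cork disc, let go of it, do not knock any tin over on the way, and leave the glass jar where it is.

Things in the scene. Friction and masses are not known exactly. Their poses are not given: they have to be found in the camera images.
- tin_b: the tallest of the four tins: loose upright round tin with straight sides, 52 mm in diameter and 140 mm high, bare tinplate with a paper band, 0.1 to 0.45 kg. It stands on the bench. Origin: centre of its underside; z up along its axis.
- tin_d: the second tallest tin and the widest: loose upright round tin with straight sides, 60 mm in diameter and 112 mm high, bare tinplate with a paper band, 0.1 to 0.45 kg. It stands on the bench. Origin: centre of its underside; z up along its axis.
- tin_c: the third tallest tin and the slimmest: loose upright round tin with straight sides, 44 mm in diameter and 84 mm high, bare tinplate with a paper band, 0.1 to 0.45 kg. It stands on the bench. Origin: centre of its underside; z up along its axis.
- tin_a: the shortest tin, a squat one: loose upright round tin with straight sides, 56 mm in diameter and 58 mm high, bare tinplate with a paper band, 0.1 to 0.45 kg. It stands on the bench. Origin: centre of its underside; z up along its axis.
- disc_a: one of four identical fixed cork discs in a row on the shelf board (letters say nothing of their order): 72 mm in diameter, 3 mm thick, on the 18 mm board, so its upper face is 21 mm above the bench. Neighbours are 82 to 106 mm apart, centre to centre. Origin: centre of its underside, on the board's top; y along the row, z up.
- disc_b: one of four identical fixed cork discs in a row on the shelf board (letters say nothing of their order): 72 mm in diameter, 3 mm thick, on the 18 mm board, so its upper face is 21 mm above the bench. Neighbours are 82 to 106 mm apart, centre to centre. Origin: centre of its underside, on the board's top; y along the row, z up.
- disc_c: one of four identical fixed cork discs in a row on the shelf board (letters say nothing of their order): 72 mm in diameter, 3 mm thick, on the 18 mm board, so its upper face is 21 mm above the bench. Neighbours are 82 to 106 mm apart, centre to centre. Origin: centre of its underside, on the board's top; y along the row, z up.
- disc_d: one of four identical fixed cork discs in a row on the shelf board (letters say nothing of their order): 72 mm in diameter, 3 mm thick, on the 18 mm board, so its upper face is 21 mm above the bench. Neighbours are 82 to 106 mm apart, centre to centre. Origin: centre of its underside, on the board's top; y along the row, z up.
- tall_end: fixed tall end board of the shelf: 120 mm across the row, 14 mm along it, 80 mm high, on the shelf board (120 x 420 x 18 mm, on the bench, long side along the row). It is at either end of the row; the other end has a lip 15 mm high. Front and back are open. The disc centres lie about 59, 153, 247, 341 mm from it. Origin: centre of its underside, on the board's top; y along the row, z up.
- jar: bystander: small loose glass jar with a black lid, 48 mm in diameter, 75 mm high, standing on the bench among the tins. Origin: centre of its underside. It is to be left alone.
Things that resemble listed ones, but are neither listed nor needed, are in the scene too. What is shaped like the tin_a but orange or pink is not meant. What is shaped like the tin_c but blue is not meant.

How it is judged:
At the end, for the whole second after the job is handed in: Counted from the tall end board, the tins stand on the four discs in the order tallest (140 mm), 112 mm, 84 mm, shortest (58 mm): each centred on a disc within 13 mm, resting on it, upright within 0.08 rad, released and at rest; the glass jar is within 25 mm of where it began (((horizontal distance between tin_b and disc_a below 0.013 m and z of tin_b in the frame of disc_a between 0 and 0.008 m) or (horizontal distance between tin_b and disc_b below 0.013 m and z of tin_b in the frame of disc_b between 0 and 0.008 m) or (horizontal distance between tin_b and disc_c below 0.013 m and z of tin_b in the frame of disc_c between 0 and 0.008 m) or (horizontal distance between tin_b and disc_d below 0.013 m and z of tin_b in the frame of disc_d between 0 and 0.008 m)) and horizontal distance between tin_b and tall_end between 0.024 and 0.094 m and angle between each of tin_b, tin_d, tin_c, tin_a's own z axis and vertical below 0.08 rad and linear speed of each of tin_b, tin_d, tin_c, tin_a below 0.02 m/s and angular speed of each of tin_b, tin_d, tin_c, tin_a below 0.15 rad/s and ((horizontal distance between tin_d and disc_a below 0.013 m and z of tin_d in the frame of disc_a between 0 and 0.008 m) or (horizontal distance between tin_d and disc_b below 0.013 m and z of tin_d in the frame of disc_b between 0 and 0.008 m) or (horizontal distance between tin_d and disc_c below 0.013 m and z of tin_d in the frame of disc_c between 0 and 0.008 m) or (horizontal distance between tin_d and disc_d below 0.013 m and z of tin_d in the frame of disc_d between 0 and 0.008 m)) and horizontal distance between tin_d and tall_end between 0.118 and 0.188 m and ((horizontal distance between tin_c and disc_a below 0.013 m and z of tin_c in the frame of disc_a between 0 and 0.008 m) or (horizontal distance between tin_c and disc_b below 0.013 m and z of tin_c in the frame of disc_b between 0 and 0.008 m) or (horizontal distance between tin_c and disc_c below 0.013 m and z of tin_c in the frame of disc_c between 0 and 0.008 m) or (horizontal distance between tin_c and disc_d below 0.013 m and z of tin_c in the frame of disc_d between 0 and 0.008 m)) and horizontal distance between tin_c and tall_end between 0.212 and 0.282 m and ((horizontal distance between tin_a and disc_a below 0.013 m and z of tin_a in the frame of disc_a between 0 and 0.008 m) or (horizontal distance between tin_a and disc_b below 0.013 m and z of tin_a in the frame of disc_b between 0 and 0.008 m) or (horizontal distance between tin_a and disc_c below 0.013 m and z of tin_a in the frame of disc_c between 0 and 0.008 m) or (horizontal distance between tin_a and disc_d below 0.013 m and z of tin_a in the frame of disc_d between 0 and 0.008 m)) and horizontal distance between tin_a and tall_end between 0.306 and 0.376 m and distance of jar from where it was at the start of the episode below 0.025 m); the robot touches nothing.
It fails at once if a tin is knocked over (angle between any of tin_a, tin_b, tin_c, tin_d's own z axis and vertical above 0.8 rad).
It fails at once if the glass jar is pushed more than 25 mm or tipped over (distance of jar from where it was at the start of the episode above 0.025 m or angle between jar's own z axis and vertical above 0.5 rad).
It also fails if it takes over 96 s, if anything falls off the work surface, if the arm or the gripper's body presses on something with over 40 N, if the wrist force passes 120 N, or if a joint passes its speed limit or range.

## Working session

There is one attempt and no reset: what is moved stays moved. The work goes in short steps, Python scripts to look and compute and a tool call to move; the robot and the scene stay as the last step left them, time stands still between calls to the robot, and variables do not carry over. Pictures are saved under pics/ and viewed, and the job is handed in when it is done.

Besides the shell and the picture viewer there is one more tool, called by a JSON object that holds its "name" and its "arguments", one argument or row to a line. carry_out: Moves the arm, as the interface text tells. Its arguments: {"type":"object","properties":{"linear":{"type":"array"},"roll":{"type":"array"},"gripper":{"type":"number"},"grip_force":{"type":"number"}},"required":["linear","roll"]}

```bash
mkdir -p pics; cat > h.py <<'E'
import numpy as np, cv2
from plant import status, snapshot, finish_job, cut_out, tip_of
def save(n,img): cv2.imwrite(f'pics/{n}.png',img[...,::-1])
def cloud(s):
    z=s['range_z'];h,w=z.shape;u,v=np.meshgrid(np.arange(w),np.arange(h))
    P=np.stack([(u-s['cx'])/s['fx']*z,(v-s['cy'])/s['fy']*z,z],-1)
    T=np.array(s['world_from_camera']);return P@T[:3,:3].T+T[:3,3]
E
python3 - <<'E'
from h import *
import pickle
for n in('scene','side'):
    s=snapshot(n);save(n+'0',s['img']);pickle.dump(s,open(n+'0.pkl','wb'));print(n,s['fx'],np.round(s['world_from_camera'],3).tolist())
st=status.get_state();print({k:np.round(v,3).tolist() for k,v in st.items()})
E
```

```text
scene 483.44407428732546 [[0.711, 0.55, -0.439, 1.044], [0.704, -0.544, 0.457, -0.512], [0.012, -0.634, -0.774, 0.984], [0.0, 0.0, 0.0, 1.0]]
side 436.1922095577357 [[-0.997, -0.048, 0.063, 0.437], [-0.079, 0.611, -0.788, 0.767], [-0.001, -0.79, -0.613, 0.611], [0.0, 0.0, 0.0, 1.0]]
{'clock': 0.1, 'q': [1.214, 0.69, -0.195, 1.566, 0.157, 0.902, -0.215], 'qd': [0.002, -0.002, 0.001, -0.003, -0.0, -0.0, -0.0], 'joint_torque': [-0.004, -52.85, -1.271, -15.384, -0.053, 0.002, 0.0], 'tool_pos': [0.238, -0.577, 0.257], 'eef_rot': [0.981, 0.194, -0.0, -0.001], 'contact_force': [0.381, 0.393, -0.886], 'moment': [0.002, 0.036, 0.011], 'opening': 1.001}
```

View pics/scene0.png

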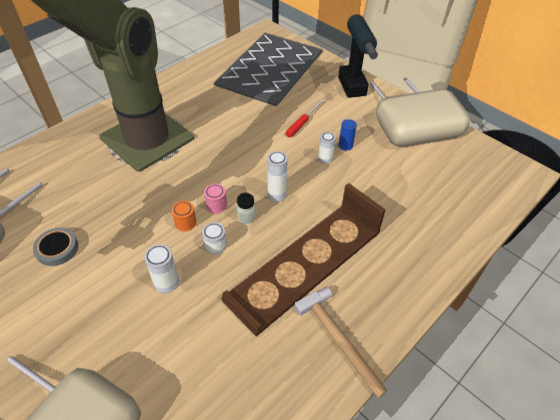

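View pics/side0.png

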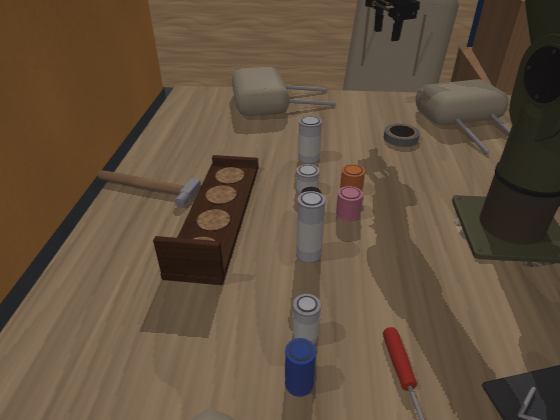

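Candidates in the scene picture are tin_b (277,177), tin_d (162,268), tin_c (327,148) and tin_a (214,238). The decoys are orange (184,216), pink (215,198) and blue (347,134), and the jar is at (246,208). The tall end board is at (362,208) and the lip at (245,310).

```bash
cat > meas.py <<'E'
from h import *
import pickle,sys
from scipy.optimize import least_squares
def circ(P,R):
    # P on side wall + top: fit visible silhouette: use points near top rim: min enclosing circle
    f=lambda c:np.hypot(P[:,0]-c[0],P[:,1]-c[1])-R
    r=least_squares(f,P[:,:2].mean(0),loss='soft_l1',f_scale=.001);return r.x,np.abs(r.fun).mean()
def tins(C,items):
    out={}
    for n,(xy,H,R) in items.items():
        Q=C.reshape(-1,3);d=np.hypot(Q[:,0]-xy[0],Q[:,1]-xy[1]);m=(d<R+.012)&(Q[:,2]>H-.012)&(Q[:,2]<H+.015)
        T=Q[m]
        if len(T)<20: continue
        (c,r),_,_=cv2.minAreaRect(np.float32(T[:,:2]*1000)),0,0
        e=cv2.minEnclosingCircle(np.float32(T[:,:2]*1000))
        out[n]=(len(T),np.round(np.array(e[0])/1000,4),round(e[1]*1,1),T[:,2].max().round(4),T[:,:2].mean(0).round(4))
    return out
E
python3 - <<'E'
from meas import *
for n in('scene','side'):
    s=pickle.load(open(n+'0.pkl','rb'));C=cloud(s)
    Q=C.reshape(-1,3);ok=(s['range_z'].ravel()>0)&(Q[:,0]>.3)&(Q[:,0]<.9)&(Q[:,1]>-.6)&(Q[:,1]<.6)&(Q[:,2]<.2)
    Q=Q[ok];I=s['img'].reshape(-1,3)[ok]
    img=np.zeros((600,800,3),np.uint8)
    hh=np.zeros((600,800))
    o=np.argsort(Q[:,2]);Q=Q[o];I=I[o]
    r=((.9-Q[:,0])*800).astype(int);c=((.5-Q[:,1])*800).astype(int);k=(r>=0)&(r<600)&(c>=0)&(c<800)
    img[r[k],c[k]]=I[k]; img=cv2.dilate(img,np.ones((3,3)))
    for g in range(0,9): cv2.putText(img,f'{.5-g*.1:.1f}',(g*80,12),0,.4,(255,255,0))
    for g in range(0,6): cv2.putText(img,f'{.9-g*.1:.1f}',(0,g*80+5),0,.4,(255,255,0))
    save(n+'_td',img)
    for nm,px in dict(b=(277,158),d=(160,252),c=(327,137),a=(214,231),jar=(245,200),org=(184,208),pink=(215,190),blue=(348,125)).items() if n=='scene' else dict(b=(311,198),d=(310,121),c=(306,303),a=(307,171),blue=(300,348)).items():
        print(n,nm,C[px[1],px[0]].round(3))
E
```

```text
scene b [0.436 0.118 0.14 ]
scene d [ 0.445 -0.254  0.115]
scene c [0.437 0.315 0.087]
scene a [ 0.448 -0.108  0.058]
scene jar [0.44  0.002 0.077]
scene org [ 0.341 -0.115  0.06 ]
scene pink [ 0.35  -0.021  0.061]
scene blue [0.447 0.394 0.089]
side b [0.434 0.116 0.14 ]
side d [ 0.445 -0.258  0.111]
side c [0.435 0.316 0.083]
side a [ 0.446 -0.106  0.057]
side blue [0.44  0.399 0.084]
```

View pics/scene_td.png

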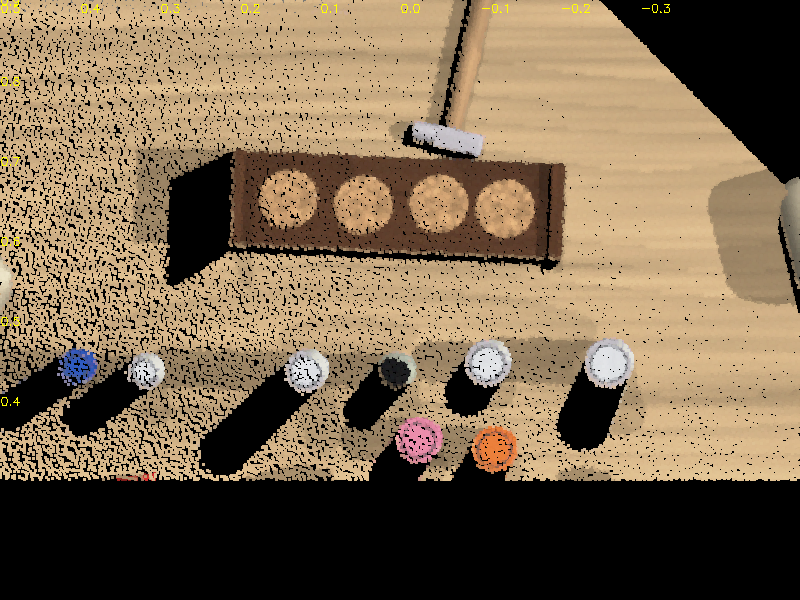

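The top-down map shows the tins in a row at x≈0.44. The discs are at x≈0.65, with the tall end at +y and the lip at −y. Next I'll measure accurately.

```bash
python3 - <<'E'
from meas import *
it=dict(b=((.436,.117),.14,.026),d=((.445,-.256),.112,.03),c=((.436,.316),.084,.022),a=((.447,-.107),.058,.028),jar=((.44,.002),.075,.024),pink=((.35,-.021),.058,.028),org=((.345,-.115),.058,.028),blue=((.445,.397),.084,.022))
for n in('scene','side'):
    s=pickle.load(open(n+'0.pkl','rb'));C=cloud(s)
    for k,v in tins(C,it).items(): print(n,k,*v)
    I=s['img'].astype(int);hsv=cv2.cvtColor(s['img'],cv2.COLOR_RGB2HSV)
    m=(C[...,0]>.55)&(C[...,0]<.73)&(C[...,1]>-.2)&(C[...,1]<.22)&(C[...,2]<.03)&(C[...,2]>.01)
    cork=m&(hsv[...,2]>130 if n=='scene' else hsv[...,2]>90)
    l=cv2.connectedComponentsWithStats(cork.astype(np.uint8))
    for i in range(1,l[0]):
        if l[2][i,4]>150:
            Q=C[l[1]==i];e=cv2.minEnclosingCircle(np.float32(Q[:,:2]*1000));r=cv2.fitEllipse(np.float32(cv2.convexHull(np.float32(Q[:,:2]*1000))))
            print('disc',l[2][i,4],np.round(e[0],1),round(e[1],1),np.round(r[0],1),np.round(r[1],1),Q[:,2].mean().round(4))
    for p in ('disc_a','tall_end','tin_a','tin_b','jar'):
        for t in tip_of(s,p)[:6]:
            u,v=np.round(t['pixel']).astype(int);print(p,round(t['confidence'],2),u,v,C[v,u].round(3))
    # tall end
    t=(C[...,0]>.55)&(C[...,0]<.75)&(C[...,1]>.1)&(C[...,1]<.3)&(C[...,2]>.09)&(C[...,2]<.11)
    if t.sum()>10:
        r=cv2.minAreaRect(np.float32(C[t][:,:2]*1000));print('tall',r)
E
```

```text
Traceback (most recent call last):
  File "meas.py", line 14, in tins
    (c,r),_,_=cv2.minAreaRect(np.float32(T[:,:2]*1000)),0,0
    ^^^^^
ValueError: too many values to unpack (expected 2)
```

```bash
sed -i '/minAreaRect/d' meas.py; cat > disc.py <<'E'
from meas import *
it=dict(b=((.436,.117),.14,.026),d=((.445,-.256),.112,.03),c=((.436,.316),.084,.022),a=((.447,-.107),.058,.028),jar=((.44,.002),.075,.024),pink=((.35,-.021),.058,.028),org=((.345,-.115),.058,.028),blue=((.445,.397),.084,.022))
for n in('scene','side'):
    s=snapshot(n);C=cloud(s)
    for k,v in tins(C,it).items(): print(n,k,*v)
    I=s['img'].astype(int);hsv=cv2.cvtColor(s['img'],cv2.COLOR_RGB2HSV)
    m=(C[...,0]>.55)&(C[...,0]<.73)&(C[...,1]>-.2)&(C[...,1]<.22)&(C[...,2]<.03)&(C[...,2]>.01)
    cork=m&(hsv[...,2]>130 if n=='scene' else hsv[...,2]>90)
    l=cv2.connectedComponentsWithStats(cork.astype(np.uint8))
    for i in range(1,l[0]):
        if l[2][i,4]>150:
            Q=C[l[1]==i];e=cv2.minEnclosingCircle(np.float32(Q[:,:2]*1000));r=cv2.fitEllipse(np.float32(cv2.convexHull(np.float32(Q[:,:2]*1000))))
            print('disc',l[2][i,4],np.round(e[0],1),round(e[1],1),np.round(r[0],1),np.round(r[1],1),Q[:,2].mean().round(4))
    for p in ('disc_a','tall_end','tin_a','jar'):
        for t in tip_of(s,p)[:6]:
            u,v=np.round(t['pixel']).astype(int);print(p,round(t['confidence'],2),u,v,C[v,u].round(3))
    t=(C[...,0]>.55)&(C[...,0]<.75)&(C[...,1]>.1)&(C[...,1]<.3)&(C[...,2]>.09)&(C[...,2]<.11)
    if t.sum()>10:
        r=cv2.minAreaRect(np.float32(C[t][:,:2]*1000));print('tall',r)
    if n=='scene':
        save('crop1',cv2.resize(s['img'][100:320,130:400],None,fx=2.7,fy=2.7,interpolation=cv2.INTER_CUBIC))
E
python3 disc.py
```

```text
scene b 295 [0.4342 0.1179] 28.1 0.1475 [0.4384 0.1146]
scene d 564 [ 0.4444 -0.2612] 32.3 0.1178 [ 0.4492 -0.2629]
scene c 175 [0.4371 0.3194] 24.2 0.0935 [0.4377 0.3152]
scene a 389 [ 0.4463 -0.1089] 29.3 0.0643 [ 0.4484 -0.1117]
scene jar 228 [0.4349 0.0069] 24.2 0.0818 [0.4386 0.0026]
scene pink 331 [ 0.3507 -0.0238] 29.2 0.0662 [ 0.3534 -0.0259]
scene org 357 [ 0.3385 -0.1187] 29.6 0.0636 [ 0.3416 -0.1203]
scene blue 173 [0.4431 0.4041] 25.4 0.0908 [0.4439 0.3993]
disc 521 [652. 139.] 36.3 [651.6 139.3] [70.3 71.6] 0.0224
disc 573 [643.6  45.8] 37.9 [643.8  45.9] [69.8 74.9] 0.0224
disc 644 [645.2 -48.6] 36.6 [645.4 -48.6] [70.6 71.7] 0.0223
disc 697 [ 638.2 -131.7] 36.7 [ 638.6 -131.7] [70.2 72. ] 0.0223
disc 232 [727.7 -60.2] 44.0 [720.8 -73.9] [ 23.5 108.8] 0.0256
disc_a 0.9 263 294 [ 0.64  -0.131  0.023]
disc_a 0.89 290 275 [ 0.646 -0.049  0.018]
disc_a 0.88 316 251 [0.645 0.043 0.023]
disc_a 0.56 341 232 [0.651 0.131 0.023]
tall_end 0.73 361 218 [0.661 0.196 0.03 ]
tin_a 0.83 166 281 [ 0.473 -0.272  0.049]
tin_a 0.77 217 205 [ 0.37  -0.035  0.03 ]
tin_a 0.74 186 222 [ 0.365
[... 830 characters left out ...]
4] 38.7 [644.8 -51.1] [69.3 76.7] 0.0206
disc 528 [643.5  42.9] 37.9 [643.5  43.2] [70.6 74. ] 0.0206
disc_a 0.85 232 175 [ 0.631 -0.13   0.021]
disc_a 0.83 220 194 [ 0.645 -0.047  0.021]
disc_a 0.64 202 250 [0.622 0.211 0.085]
disc_a 0.58 211 224 [0.643 0.063 0.021]
tall_end 0.72 193 271 [0.646 0.21  0.029]
tall_end 0.58 306 159 [ 0.451 -0.236  0.011]
tin_a 0.97 350 189 [ 0.348 -0.037  0.059]
tin_a 0.94 304 338 [0.435 0.337 0.023]
tin_a 0.78 308 157 [ 0.446 -0.235  0.019]
tin_a 0.76 296 383 [0.444 0.424 0.035]
tin_a 0.74 306 191 [0.445 0.003 0.076]
tin_a 0.69 311 251 [0.429 0.14  0.03 ]
tall ((650.8327026367188, 203.41954040527344), (16.953306198120117, 120.736572265625), 87.68057250976562)
```

View pics/crop1.png

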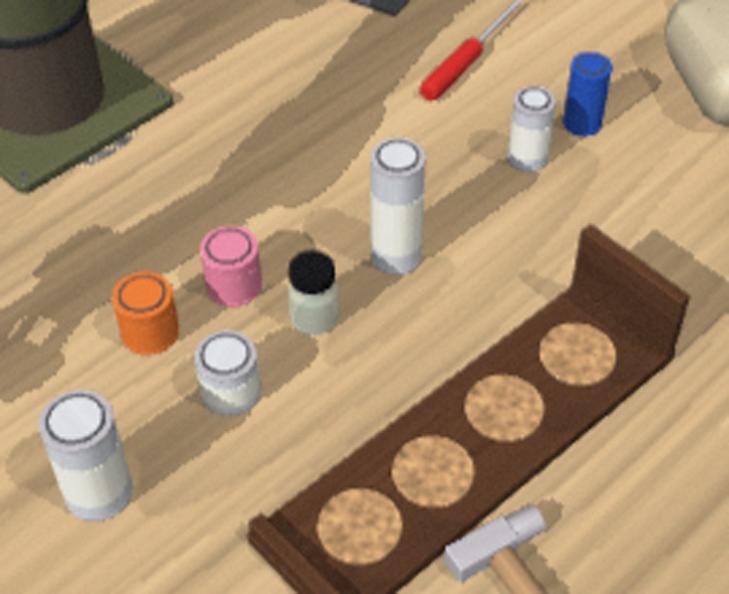

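Choice confirmed in the close crop: the white-banded tins are mine, and the orange, pink and blue ones are decoys. I'll keep the jaws along x and place shortest to tallest (a, c, d, b).

{"name": "carry_out", "arguments": {
  "linear": [
    [0.016,0.037,0],
    [0.032,0.073,0.005],
    [0.048,0.11,0.01],
    [0.064,0.146,0.015],
    [0.08,0.183,0.02],
    [0.096,0.219,0.02],
    [0.112,0.254,0.02],
    [0.12,0.272,0.02]
  ],
  "roll": [0.11,0.22,0.33,0.44,0.55,0.66,0.77,0.82],
  "gripper": 1,
  "grip_force": 25
}}

```text
clock: 1.27
tool_pos: [0.3602, -0.3014, 0.2784]
eef_rot: [0.819, 0.574, 0.001, 0.0]
contact_force: [-0.2, -0.0, 0.4]
opening: 1.002
```

{"name": "carry_out", "arguments": {
  "linear": [
    [0.014,0.032,0],
    [0.028,0.064,0],
    [0.042,0.096,0],
    [0.056,0.128,-0.02],
    [0.07,0.16,-0.04],
    [0.08,0.182,-0.06],
    [0.0845,0.192,-0.08],
    [0.0845,0.192,-0.08]
  ],
  "roll": [0.06,0.12,0.18,0.24,0.3,0.33,0.348,0.348]
}}

```text
clock: 1.93
tool_pos: [0.4446, -0.106, 0.1962]
eef_rot: [0.705, 0.709, 0.001, -0.002]
contact_force: [-0.6, 0.9, 0.4]
opening: 1.0
```

```bash
python3 - <<'E'
from h import *
s=snapshot('wrist');save('w1',s['img']);print(s['fx'],s['cx'],np.round(s['world_from_camera'],3).tolist())
st=status.get_state();print(st['tool_pos'],st['eef_rot'],st['q'])
E
```

```text
325.19226210127806 282.04764366012137 [[1.0, 0.005, 0.001, 0.444], [0.004, -0.966, -0.257, -0.039], [-0.001, 0.257, -0.966, 0.323], [0.0, 0.0, 0.0, 1.0]]
[ 0.44417482 -0.10817787  0.19749137] [ 7.06515502e-01  7.07695950e-01  2.94467819e-04 -1.48350137e-03] [ 0.41176274  0.60604172 -0.42386862  2.10987018  0.48445037  0.5212937
 -0.37028802]
```

View pics/w1.png

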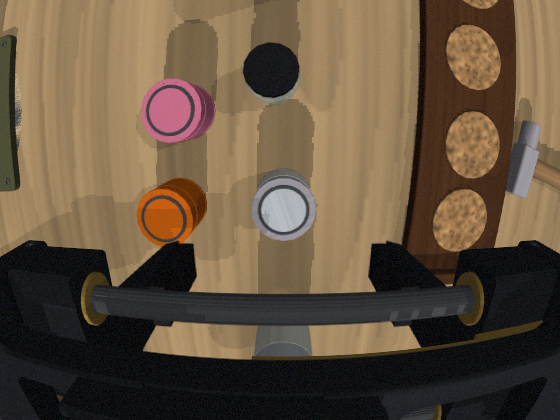

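Wrist view: tin_a (284,210) is centred between the jaws and the orange tin is clear of the left finger. Descending.

{"name": "carry_out", "arguments": {
  "linear": [
    [0,-0.001,-0.03],
    [0,-0.001,-0.06],
    [0,-0.001,-0.09],
    [0,-0.001,-0.12],
    [0,-0.001,-0.145],
    [0,-0.001,-0.157],
    [0,-0.001,-0.157]
  ],
  "roll": [0,0,0,0,0,0,0]
}}

```text
clock: 2.57
tool_pos: [0.4438, -0.1108, 0.0393]
eef_rot: [0.707, 0.707, -0.001, -0.002]
contact_force: [-0.3, -0.7, 0.2]
opening: 1.004
```

{"name": "carry_out", "arguments": {
  "linear": [
    [0,0,0],
    [0,0,0],
    [0,0,0],
    [0,0,0],
    [0,0,0],
    [0,0,0],
    [0,0,0],
    [0,0,0]
  ],
  "roll": [0,0,0,0,0,0,0,0],
  "gripper": 0,
  "grip_force": 25
}}

```text
clock: 3.23
tool_pos: [0.4444, -0.1111, 0.0401]
eef_rot: [0.707, 0.707, -0.001, -0.001]
contact_force: [0.3, 0.0, 6.9]
opening: 0.632
```

{"name": "carry_out", "arguments": {
  "linear": [
    [0,0,0.03],
    [0,0,0.06],
    [0.03,-0.003,0.08],
    [0.07,-0.008,0.08],
    [0.11,-0.012,0.08],
    [0.15,-0.016,0.08],
    [0.18,-0.02,0.08],
    [0.1935,-0.021,0.07]
  ],
  "roll": [0,0,0,0,0,0,0,0]
}}

```text
clock: 3.9
tool_pos: [0.6432, -0.1329, 0.112]
eef_rot: [0.708, 0.706, 0.002, 0.002]
contact_force: [1.0, 0.1, -1.8]
opening: 0.629
```

```bash
python3 - <<'E'
from h import *
s=snapshot('scene');save('s2',cv2.resize(s['img'][150:350,100:400],None,fx=2.6,fy=2.6))
s=snapshot('wrist');save('w2',s['img'])
st=status.get_state();print(st['tool_pos'],st['contact_force'],st['opening'])
E
```

```text
[ 0.63897355 -0.13216457  0.10863982] [-0.41633129 -0.0511511  -1.13271352] 0.6297271245034239
```

View pics/s2.png

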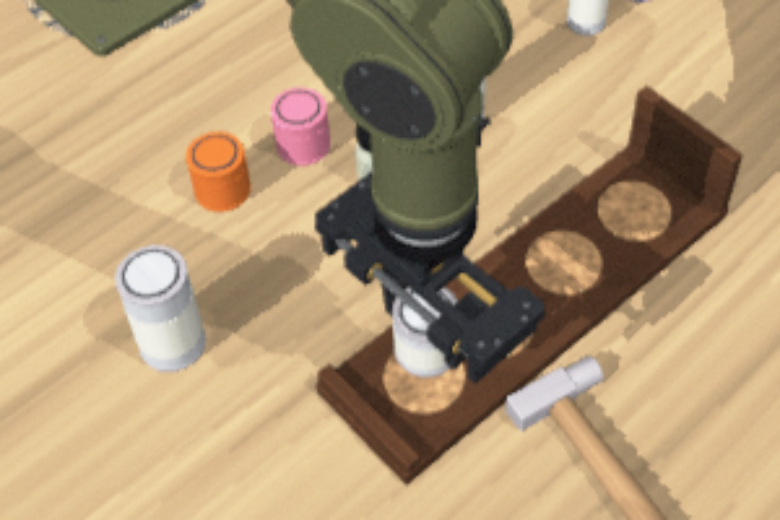

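View pics/w2.png

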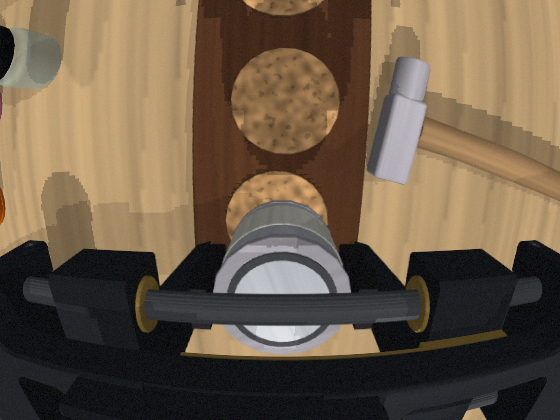

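tin_a is gripped upright above the last disc (scene crop 425,345). Lowering and releasing.

{"name": "carry_out", "arguments": {
  "linear": [
    [0,0,-0.012],
    [0,0,-0.024],
    [0,0,-0.034],
    [0,0,-0.042],
    [0,0,-0.046],
    [-0.001,0,-0.047],
    [-0.001,0,-0.047]
  ],
  "roll": [0,0,0,0,0,0,0]
}}

```text
clock: 4.58
tool_pos: [0.6375, -0.1321, 0.0615]
eef_rot: [0.707, 0.707, -0.001, -0.001]
contact_force: [-0.8, -0.3, -1.4]
opening: 0.628
```

{"name": "carry_out", "arguments": {
  "linear": [
    [0,0,-0.001],
    [0,0,-0.001]
  ],
  "roll": [0,0]
}}

```text
clock: 4.75
tool_pos: [0.6378, -0.1321, 0.0612]
eef_rot: [0.708, 0.707, -0.0, -0.001]
contact_force: [-1.2, 0.2, 3.2]
opening: 0.629
```

{"name": "carry_out", "arguments": {
  "linear": [
    [0,0,0],
    [0,0,0],
    [0,0,0],
    [0,0,0],
    [0,0,0],
    [0,0,0]
  ],
  "roll": [0,0,0,0,0,0],
  "gripper": 1
}}

```text
clock: 5.25
tool_pos: [0.6378, -0.1321, 0.0611]
eef_rot: [0.708, 0.707, -0.0, -0.001]
contact_force: [0.6, 0.7, -0.5]
opening: 1.001
```

{"name": "carry_out", "arguments": {
  "linear": [
    [0,0,0.02],
    [0,0,0.05],
    [0,0,0.09],
    [0,0,0.13],
    [0,0,0.16],
    [0,0,0.18],
    [-0.02,0.03,0.18],
    [-0.037,0.063,0.18]
  ],
  "roll": [0,0,0,0,0,0,0,0]
}}

```text
clock: 5.92
tool_pos: [0.6015, -0.0714, 0.2425]
eef_rot: [0.71, 0.704, 0.0, 0.001]
contact_force: [-0.8, 0.6, -0.9]
opening: 1.0
```

{"name": "carry_out", "arguments": {
  "linear": [
    [-0.015,0.035,0],
    [-0.03,0.07,0],
    [-0.045,0.105,0],
    [-0.06,0.14,0],
    [-0.075,0.175,0],
    [-0.09,0.21,0],
    [-0.105,0.245,0],
    [-0.12,0.28,0]
  ],
  "roll": [0,0,0,0,0,0,0,0]
}}

```text
clock: 6.58
tool_pos: [0.4806, 0.2101, 0.2427]
eef_rot: [0.71, 0.704, 0.001, 0.001]
contact_force: [0.2, 0.5, 0.5]
opening: 1.0
```

```bash
python3 - <<'E'
from h import *
s=snapshot('wrist');save('w3',s['img'])
s=snapshot('scene');save('s3',s['img'])
st=status.get_state();print(st['tool_pos'],st['eef_rot'],st['q'])
E
```

```text
[0.47811003 0.21682806 0.24347606] [ 0.70533797  0.70886572  0.00253805 -0.00113746] [-0.19420688  0.61325017 -0.51332761  1.87554094  0.41974576  0.75639313
 -0.93368214]
```

View pics/s3.png

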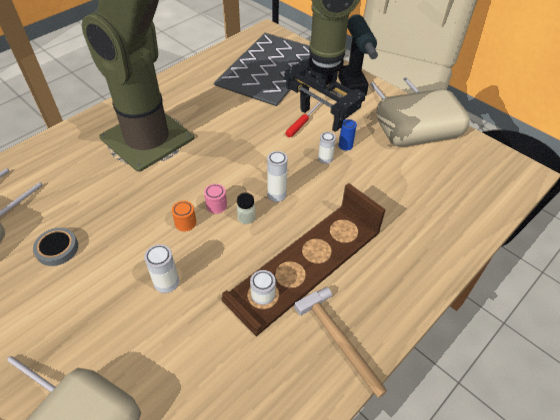

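tin_a stands on the lip-end disc (263,288). Next is tin_c.

{"name": "carry_out", "arguments": {
  "linear": [
    [-0.014,0.034,0],
    [-0.028,0.068,0],
    [-0.038,0.092,-0.02],
    [-0.0428,0.102,-0.05],
    [-0.0428,0.102,-0.08],
    [-0.0428,0.102,-0.09],
    [-0.0428,0.102,-0.09]
  ],
  "roll": [-0.002,-0.002,-0.002,-0.002,-0.002,-0.002,-0.002]
}}

```text
clock: 7.27
tool_pos: [0.4344, 0.3171, 0.1513]
eef_rot: [0.706, 0.708, -0.0, -0.001]
contact_force: [-0.1, 0.0, -0.2]
opening: 1.001
```

```bash
python3 - <<'E'
from h import *
s=snapshot('wrist');save('w4',s['img'])
st=status.get_state();print(st['tool_pos'],st['eef_rot'])
E
```

```text
[0.43539126 0.31769837 0.15290967] [ 0.70637253  0.70783854  0.00130505 -0.0008636 ]
```

View pics/w4.png

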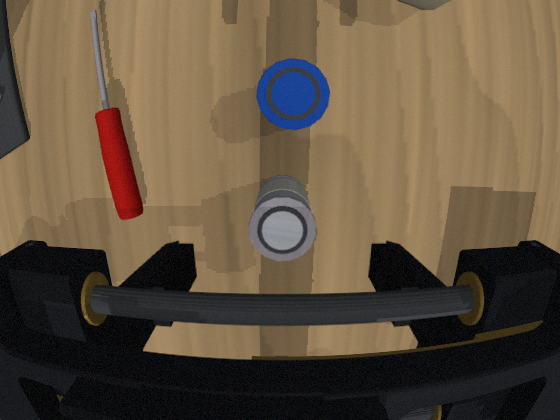

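tin_c (283,229) is centred and the screwdriver is clear.

{"name": "carry_out", "arguments": {
  "linear": [
    [0,0.001,-0.025],
    [0,0.001,-0.05],
    [0,0.001,-0.075],
    [0,0.001,-0.09],
    [0,0.001,-0.098],
    [0,0.001,-0.098]
  ],
  "roll": [0,0,0,0,0,0]
}}

```text
clock: 7.82
tool_pos: [0.4361, 0.3183, 0.0549]
eef_rot: [0.707, 0.707, 0.001, -0.001]
contact_force: [-0.4, 0.0, -0.1]
opening: 0.996
```

{"name": "carry_out", "arguments": {
  "linear": [
    [0,0,0],
    [0,0,0],
    [0,0,0],
    [0,0,0],
    [0,0,0],
    [0,0,0],
    [0,0,0],
    [0,0,0]
  ],
  "roll": [0,0,0,0,0,0,0,0],
  "gripper": 0
}}

```text
clock: 8.48
tool_pos: [0.436, 0.3184, 0.0551]
eef_rot: [0.707, 0.707, 0.001, -0.001]
contact_force: [0.3, -0.1, 2.1]
opening: 0.497
```

{"name": "carry_out", "arguments": {
  "linear": [
    [0,0,0.03],
    [0,0,0.07],
    [0.01,-0.017,0.1],
    [0.025,-0.044,0.125],
    [0.042,-0.074,0.14],
    [0.06,-0.105,0.15],
    [0.078,-0.137,0.15],
    [0.096,-0.168,0.15]
  ],
  "roll": [0,0,0,0,0,0,0,0]
}}

```text
clock: 9.15
tool_pos: [0.5328, 0.1484, 0.2058]
eef_rot: [0.707, 0.707, 0.002, -0.0]
contact_force: [0.8, 1.0, -1.6]
opening: 0.494
```

{"name": "carry_out", "arguments": {
  "linear": [
    [0.018,-0.032,0],
    [0.036,-0.063,0],
    [0.054,-0.095,0],
    [0.072,-0.127,-0.02],
    [0.09,-0.158,-0.04],
    [0.104,-0.182,-0.06],
    [0.113,-0.198,-0.08],
    [0.113,-0.198,-0.09]
  ],
  "roll": [0,0,0,0,0,0,0,0]
}}

```text
clock: 9.82
tool_pos: [0.6457, -0.0567, 0.1123]
eef_rot: [0.709, 0.705, -0.001, 0.0]
contact_force: [-0.1, -1.1, -1.9]
opening: 0.492
```

```bash
python3 - <<'E'
from h import *
s=snapshot('side');save('s5',cv2.resize(s['img'][90:320,130:400],None,fx=2.5,fy=2.5))
st=status.get_state();print(st['tool_pos'],st['eef_rot'],st['opening'])
E
```

```text
[ 0.64384813 -0.0531334   0.11129574] [ 0.70839565  0.70581253 -0.00123165 -0.00166156] 0.4915387869753582
```

View pics/s5.png

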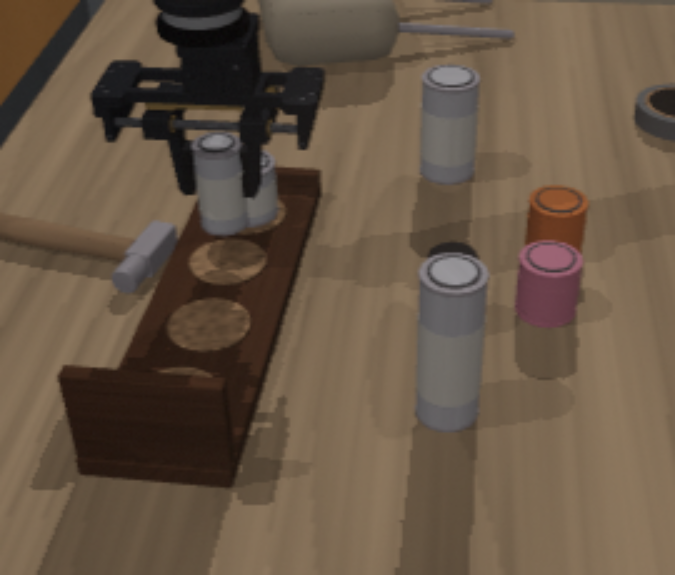

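tin_c is held upright over the third disc (crop 222,190) with the hammer clear. Lowering.

{"name": "carry_out", "arguments": {
  "linear": [
    [0.001,0.002,0],
    [0.001,0.003,0],
    [0.001,0.003,-0.01],
    [0.001,0.003,-0.02],
    [0.001,0.003,-0.028],
    [0.001,0.003,-0.031],
    [0.001,0.003,-0.031]
  ],
  "roll": [-0.004,-0.004,-0.004,-0.004,-0.004,-0.004,-0.004]
}}

```text
clock: 10.45
tool_pos: [0.644, -0.0499, 0.0791]
eef_rot: [0.71, 0.705, -0.002, -0.002]
contact_force: [-1.0, 1.1, -0.2]
opening: 0.495
```

{"name": "carry_out", "arguments": {
  "linear": [
    [0.002,0,-0.0015],
    [0.002,0,-0.003],
    [0.002,0,-0.003],
    [0.002,0,-0.003]
  ],
  "roll": [-0.004,-0.004,-0.004,-0.004]
}}

```text
clock: 10.78
tool_pos: [0.6462, -0.05, 0.0764]
eef_rot: [0.711, 0.703, -0.002, -0.002]
contact_force: [0.8, -0.7, -1.6]
opening: 0.492
```

{"name": "carry_out", "arguments": {
  "linear": [
    [0,0,-0.001],
    [0,0,-0.001],
    [0,0,-0.001]
  ],
  "roll": [0,0,0]
}}

```text
clock: 11.03
tool_pos: [0.6462, -0.05, 0.0762]
eef_rot: [0.711, 0.703, -0.002, -0.002]
contact_force: [-2.4, -1.1, 6.3]
opening: 0.494
```

{"name": "carry_out", "arguments": {
  "linear": [
    [0,0,0],
    [0,0,0],
    [0,0,0],
    [0,0,0],
    [0,0,0],
    [0,0,0]
  ],
  "roll": [0,0,0,0,0,0],
  "gripper": 1
}}

```text
clock: 11.53
tool_pos: [0.6462, -0.05, 0.0761]
eef_rot: [0.711, 0.703, -0.002, -0.002]
contact_force: [-1.1, -1.3, 1.0]
opening: 0.923
```

{"name": "carry_out", "arguments": {
  "linear": [
    [0,0,0.02],
    [0,0,0.05],
    [0,0,0.09],
    [0,0,0.13],
    [0,0,0.16],
    [-0.015,-0.015,0.17],
    [-0.045,-0.045,0.17],
    [-0.07,-0.07,0.17]
  ],
  "roll": [0,0,0,0,0,0,0,0]
}}

```text
clock: 12.2
tool_pos: [0.5759, -0.1201, 0.2472]
eef_rot: [0.71, 0.704, -0.001, -0.001]
contact_force: [-0.2, -1.2, -1.6]
opening: 0.999
```

{"name": "carry_out", "arguments": {
  "linear": [
    [-0.026,-0.028,0],
    [-0.052,-0.057,0],
    [-0.078,-0.085,0],
    [-0.104,-0.114,-0.02],
    [-0.13,-0.142,-0.05],
    [-0.13,-0.142,-0.08],
    [-0.13,-0.142,-0.08],
    [-0.13,-0.142,-0.08]
  ],
  "roll": [0,0,0,0,0,0,0,0]
}}

```text
clock: 12.87
tool_pos: [0.4454, -0.2616, 0.1667]
eef_rot: [0.711, 0.704, -0.001, -0.002]
contact_force: [0.4, 0.4, 0.8]
opening: 1.004
```

```bash
python3 - <<'E'
from meas import *
it=dict(b=((.436,.117),.14,.026),d=((.445,-.258),.112,.03),c=((.646,-.05),.105,.022),a=((.638,-.132),.079,.028),jar=((.434,.002),.075,.024))
for n in('scene','side'):
    s=snapshot(n);C=cloud(s)
    for k,v in tins(C,it).items(): print(n,k,*v)
    if n=='scene': save('s6',s['img'])
s=snapshot('wrist');save('w6',s['img'])
st=status.get_state();print(st['tool_pos'],st['eef_rot'])
E
```

```text
scene b 296 [0.4358 0.1184] 27.1 0.1465 [0.4382 0.1142]
scene d 303 [ 0.4469 -0.2634] 29.8 0.1174 [ 0.4519 -0.2743]
scene c 295 [ 0.6442 -0.0503] 23.7 0.1125 [ 0.6476 -0.0515]
scene a 494 [ 0.6374 -0.1308] 28.8 0.0848 [ 0.6399 -0.133 ]
scene jar 229 [0.4358 0.0048] 22.8 0.0817 [0.4385 0.0027]
side b 474 [0.4331 0.1176] 26.9 0.1424 [0.4335 0.1226]
side d 266 [ 0.4441 -0.2623] 31.6 0.1139 [ 0.4446 -0.2549]
side c 230 [ 0.6447 -0.0505] 23.6 0.1066 [ 0.6428 -0.0445]
side a 245 [ 0.6371 -0.1309] 30.3 0.0812 [ 0.6331 -0.1277]
side jar 77 [0.4334 0.002 ] 20.7 0.0767 [ 0.4342 -0.0058]
[ 0.44863853 -0.2607711   0.16908747] [7.09455432e-01 7.04749934e-01 3.39742734e-04 6.36382806e-04]
```

View pics/w6.png

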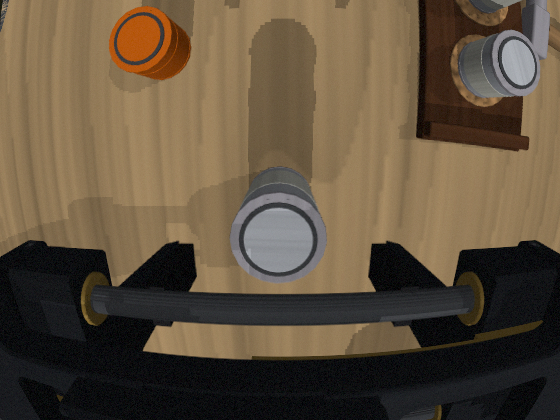

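View pics/s6.png

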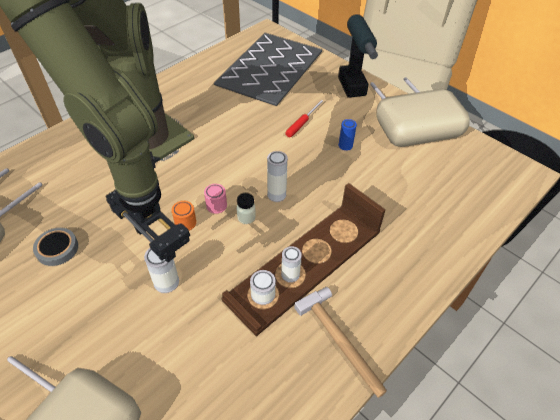

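tin_a and tin_c are within about 2 mm of their disc centres, and tin_d (279,238) is between the jaws. Descending.

{"name": "carry_out", "arguments": {
  "linear": [
    [-0.002,-0.001,-0.025],
    [-0.002,-0.001,-0.05],
    [-0.002,-0.001,-0.07],
    [-0.002,-0.001,-0.083],
    [-0.002,-0.001,-0.087],
    [-0.002,-0.001,-0.087]
  ],
  "roll": [-0.004,-0.004,-0.004,-0.004,-0.004,-0.004]
}}

```text
clock: 13.52
tool_pos: [0.4481, -0.2608, 0.0825]
eef_rot: [0.71, 0.704, 0.001, 0.001]
contact_force: [-1.2, -1.2, -0.3]
opening: 0.999
```

{"name": "carry_out", "arguments": {
  "linear": [
    [0,0,0],
    [0,0,0],
    [0,0,0],
    [0,0,0],
    [0,0,0],
    [0,0,0],
    [0,0,0],
    [0,0,0]
  ],
  "roll": [0,0,0,0,0,0,0,0],
  "gripper": 0
}}

```text
clock: 14.18
tool_pos: [0.4474, -0.2612, 0.0831]
eef_rot: [0.71, 0.704, 0.0, 0.001]
contact_force: [-1.9, 0.3, 6.6]
opening: 0.677
```

{"name": "carry_out", "arguments": {
  "linear": [
    [0,0,0.03],
    [0,0,0.07],
    [0.01,0.016,0.1],
    [0.025,0.039,0.125],
    [0.043,0.067,0.14],
    [0.062,0.097,0.15],
    [0.08,0.125,0.15],
    [0.098,0.153,0.15]
  ],
  "roll": [-0.004,-0.004,-0.004,-0.004,-0.004,-0.004,-0.004,-0.004]
}}

```text
clock: 14.85
tool_pos: [0.5461, -0.1069, 0.2336]
eef_rot: [0.712, 0.702, 0.0, 0.001]
contact_force: [0.1, -0.3, -3.5]
opening: 0.676
```

{"name": "carry_out", "arguments": {
  "linear": [
    [0.018,0.028,0],
    [0.036,0.056,0],
    [0.054,0.084,0],
    [0.071,0.11,0],
    [0.086,0.134,-0.02],
    [0.0975,0.1515,-0.045],
    [0.0975,0.1515,-0.07],
    [0.0975,0.1515,-0.08]
  ],
  "roll": [0.014,0.014,0.014,0.014,0.014,0.014,0.014,0.014]
}}

```text
clock: 15.52
tool_pos: [0.6413, 0.046, 0.1495]
eef_rot: [0.706, 0.708, -0.002, -0.001]
contact_force: [-1.0, -0.7, -4.4]
opening: 0.676
```

{"name": "carry_out", "arguments": {
  "linear": [
    [0,0,0],
    [0,0,0]
  ],
  "roll": [0,0]
}}

```text
clock: 15.68
tool_pos: [0.6399, 0.0447, 0.1484]
eef_rot: [0.706, 0.708, -0.004, -0.002]
contact_force: [-0.1, 0.6, -3.2]
opening: 0.676
```

```bash
python3 - <<'E'
from h import *
s=snapshot('side');save('s7',cv2.resize(s['img'][90:320,130:400],None,fx=2.5,fy=2.5))
st=status.get_state();print(st['tool_pos'],st['eef_rot'],st['opening'])
E
```

```text
[0.6410288  0.04487489 0.14973221] [ 0.70627513  0.70793333 -0.00227218 -0.00081994] 0.675406519009754
```

View pics/s7.png

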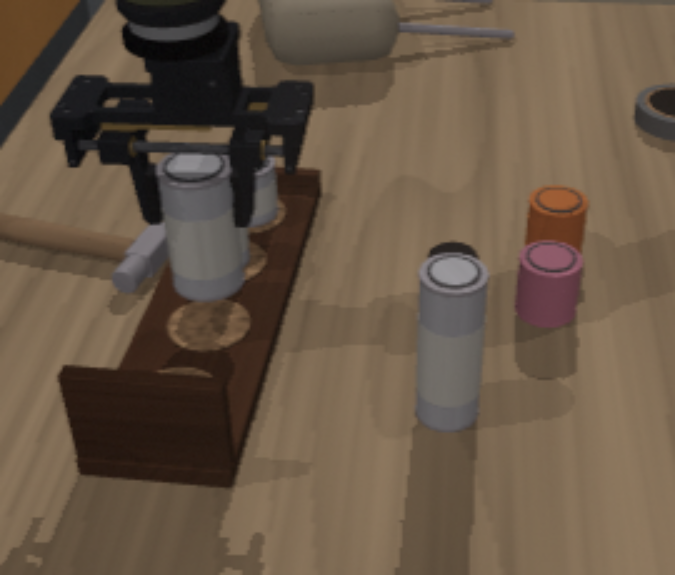

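tin_d hangs upright over the second disc (crop 205,225). Lowering.

{"name": "carry_out", "arguments": {
  "linear": [
    [0.001,0,-0.01],
    [0.002,0,-0.02],
    [0.002,0,-0.03],
    [0.002,0,-0.038],
    [0.002,0,-0.042],
    [0.002,0,-0.043],
    [0.002,0,-0.043]
  ],
  "roll": [0,0,0,0,0,0,0]
}}

```text
clock: 16.32
tool_pos: [0.6428, 0.045, 0.1062]
eef_rot: [0.706, 0.708, -0.003, -0.001]
contact_force: [0.3, 0.4, -3.2]
opening: 0.67
```

{"name": "carry_out", "arguments": {
  "linear": [
    [0,0,-0.001],
    [0,0,-0.001],
    [0,0,-0.001]
  ],
  "roll": [0,0,0]
}}

```text
clock: 16.57
tool_pos: [0.643, 0.0451, 0.1056]
eef_rot: [0.706, 0.708, -0.002, -0.001]
contact_force: [0.8, -0.3, -4.2]
opening: 0.675
```

{"name": "carry_out", "arguments": {
  "linear": [
    [0,0,-0.001],
    [0,0,-0.0015],
    [0,0,-0.0015]
  ],
  "roll": [0,0,0]
}}

```text
clock: 16.82
tool_pos: [0.6432, 0.0452, 0.1044]
eef_rot: [0.706, 0.708, -0.002, -0.001]
contact_force: [0.1, 0.1, -2.5]
opening: 0.675
```

{"name": "carry_out", "arguments": {
  "linear": [
    [0,0,-0.001],
    [0,0,-0.001],
    [0,0,-0.001]
  ],
  "roll": [0,0,0]
}}

```text
clock: 17.07
tool_pos: [0.6432, 0.0452, 0.1043]
eef_rot: [0.706, 0.708, -0.002, -0.001]
contact_force: [-3.2, -0.8, 6.6]
opening: 0.674
```

{"name": "carry_out", "arguments": {
  "linear": [
    [0,0,0],
    [0,0,0],
    [0,0,0],
    [0,0,0],
    [0,0,0],
    [0,0,0]
  ],
  "roll": [0,0,0,0,0,0],
  "gripper": 1
}}

```text
clock: 17.57
tool_pos: [0.6433, 0.0452, 0.1042]
eef_rot: [0.706, 0.708, -0.002, -0.001]
contact_force: [-0.8, 0.1, -0.2]
opening: 1.004
```

{"name": "carry_out", "arguments": {
  "linear": [
    [0,0,0.02],
    [0,0,0.05],
    [0,0,0.08],
    [0,0,0.11],
    [-0.015,0.005,0.13],
    [-0.05,0.015,0.13],
    [-0.09,0.03,0.13],
    [-0.12,0.042,0.13]
  ],
  "roll": [0,0,0,0,0,0,0,0]
}}

```text
clock: 18.23
tool_pos: [0.5209, 0.0876, 0.2346]
eef_rot: [0.706, 0.708, -0.002, -0.001]
contact_force: [-0.3, 0.8, -1.1]
opening: 0.997
```

{"name": "carry_out", "arguments": {
  "linear": [
    [-0.03,0.01,0],
    [-0.06,0.02,0],
    [-0.08,0.028,0],
    [-0.0865,0.03,-0.02],
    [-0.0865,0.03,-0.035],
    [-0.0865,0.03,-0.04],
    [-0.0865,0.03,-0.04]
  ],
  "roll": [0.002,0.002,0.002,0.002,0.002,0.002,0.002]
}}

```text
clock: 18.82
tool_pos: [0.434, 0.1174, 0.1938]
eef_rot: [0.705, 0.709, -0.003, -0.001]
contact_force: [0.4, -0.3, -0.3]
opening: 1.002
```

```bash
python3 - <<'E'
from h import *
s=snapshot('wrist');save('w8',s['img'])
st=status.get_state();print(st['tool_pos'],st['eef_rot'])
E
```

```text
[0.43457343 0.11761213 0.1944629 ] [ 0.70565626  0.70855044 -0.00219906 -0.00082021]
```

View pics/w8.png

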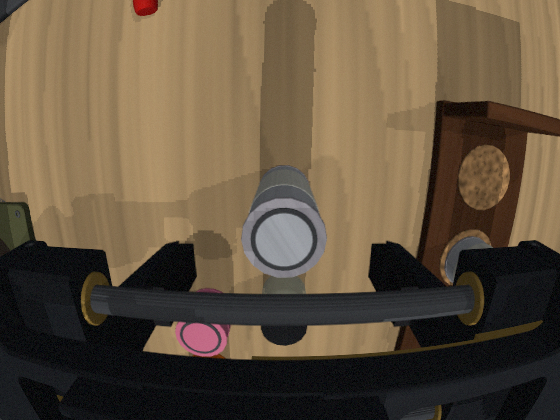

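tin_b (284,237) is centred. Descending to z≈0.108 and gripping.

{"name": "carry_out", "arguments": {
  "linear": [
    [0,0,-0.02],
    [0,0,-0.045],
    [0,0,-0.065],
    [0,0,-0.08],
    [0,0,-0.086],
    [0,0,-0.086]
  ],
  "roll": [0,0,0,0,0,0]
}}

```text
clock: 19.37
tool_pos: [0.4349, 0.1177, 0.1079]
eef_rot: [0.706, 0.709, -0.003, -0.001]
contact_force: [0.4, 0.1, 0.2]
opening: 1.0
```

{"name": "carry_out", "arguments": {
  "linear": [
    [0,0,0],
    [0,0,0],
    [0,0,0],
    [0,0,0],
    [0,0,0],
    [0,0,0],
    [0,0,0],
    [0,0,0]
  ],
  "roll": [0,0,0,0,0,0,0,0],
  "gripper": 0
}}

```text
clock: 20.03
tool_pos: [0.4351, 0.1177, 0.1083]
eef_rot: [0.706, 0.709, -0.002, -0.001]
contact_force: [-0.5, -0.6, 5.3]
opening: 0.585
```

{"name": "carry_out", "arguments": {
  "linear": [
    [0,0,0.02],
    [0,0,0.05],
    [0,0,0.08],
    [0,0,0.1],
    [0.02,0,0.12],
    [0.045,0,0.13],
    [0.075,0,0.13],
    [0.1,0,0.13]
  ],
  "roll": [0,0,0,0,0,0,0,0]
}}

```text
clock: 20.7
tool_pos: [0.5368, 0.1171, 0.2389]
eef_rot: [0.706, 0.708, -0.002, -0.0]
contact_force: [-0.3, 0.1, -2.8]
opening: 0.586
```

{"name": "carry_out", "arguments": {
  "linear": [
    [0.02,0.004,0],
    [0.045,0.009,0],
    [0.07,0.014,0],
    [0.095,0.018,-0.015],
    [0.11,0.021,-0.035],
    [0.115,0.022,-0.055],
    [0.115,0.022,-0.07],
    [0.115,0.022,-0.08]
  ],
  "roll": [0,0,0,0,0,0,0,0]
}}

```text
clock: 21.37
tool_pos: [0.6504, 0.1384, 0.1557]
eef_rot: [0.706, 0.708, -0.004, -0.001]
contact_force: [-0.0, -0.1, -2.8]
opening: 0.585
```

{"name": "carry_out", "arguments": {
  "linear": [
    [0,0,0],
    [0,0,0]
  ],
  "roll": [0,0]
}}

```text
clock: 21.53
tool_pos: [0.6493, 0.1379, 0.1546]
eef_rot: [0.706, 0.708, -0.005, -0.002]
contact_force: [0.1, 0.5, -2.1]
opening: 0.587
```

```bash
python3 - <<'E'
from h import *
s=snapshot('scene');save('s9',cv2.resize(s['img'][120:340,200:420],None,fx=2.7,fy=2.7))
st=status.get_state();print(st['tool_pos'],st['eef_rot'],st['opening'])
E
```

```text
[0.65007162 0.13831776 0.15575823] [ 0.70586947  0.70832805 -0.00423095 -0.00133226] 0.5845401113210063
```

View pics/s9.png

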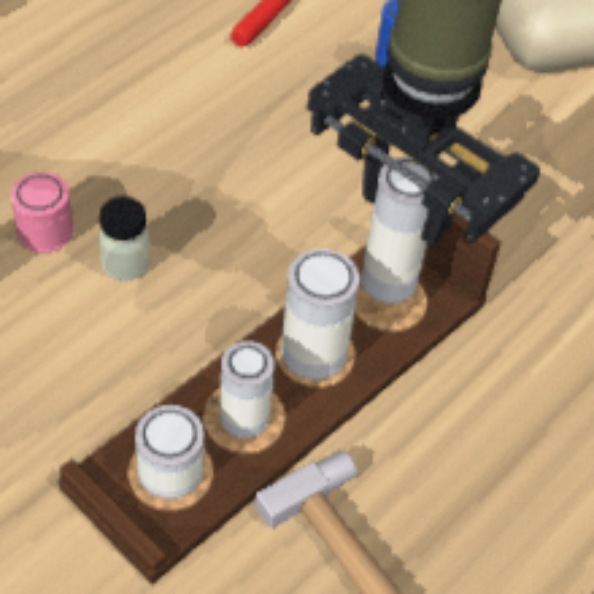

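tin_b hangs upright over the tall-end disc (crop 395,240) and the other three stand centred. Lowering.

{"name": "carry_out", "arguments": {
  "linear": [
    [0.001,0,-0.008],
    [0.001,0,-0.015],
    [0.001,0,-0.021],
    [0.001,0,-0.024],
    [0.001,0,-0.025],
    [0.001,0,-0.025]
  ],
  "roll": [0,0,0,0,0,0]
}}

```text
clock: 22.08
tool_pos: [0.6509, 0.1383, 0.1304]
eef_rot: [0.706, 0.708, -0.004, -0.001]
contact_force: [0.2, -0.6, -1.9]
opening: 0.584
```

{"name": "carry_out", "arguments": {
  "linear": [
    [0,0,-0.001],
    [0,0,-0.001],
    [0,0,-0.001]
  ],
  "roll": [0,0,0]
}}

```text
clock: 22.33
tool_pos: [0.651, 0.1384, 0.1296]
eef_rot: [0.706, 0.708, -0.004, -0.001]
contact_force: [0.6, 0.1, -2.5]
opening: 0.588
```

{"name": "carry_out", "arguments": {
  "linear": [
    [0,0,-0.001],
    [0,0,-0.001],
    [0,0,-0.001]
  ],
  "roll": [0,0,0]
}}

```text
clock: 22.58
tool_pos: [0.6511, 0.1384, 0.1295]
eef_rot: [0.706, 0.708, -0.004, -0.001]
contact_force: [-1.2, -0.4, 4.1]
opening: 0.584
```

{"name": "carry_out", "arguments": {
  "linear": [
    [0,0,0],
    [0,0,0],
    [0,0,0],
    [0,0,0],
    [0,0,0],
    [0,0,0]
  ],
  "roll": [0,0,0,0,0,0],
  "gripper": 1
}}

```text
clock: 23.08
tool_pos: [0.6511, 0.1384, 0.1294]
eef_rot: [0.706, 0.708, -0.004, -0.001]
contact_force: [0.3, 0.1, 0.7]
opening: 0.992
```

{"name": "carry_out", "arguments": {
  "linear": [
    [0,0,0.02],
    [0,0,0.05],
    [0,0,0.08],
    [0,0,0.11],
    [-0.02,0,0.12],
    [-0.06,0,0.12],
    [-0.1,0.02,0.12],
    [-0.12,0.05,0.12]
  ],
  "roll": [0,0,0,0,0,0,0,0]
}}

```text
clock: 23.75
tool_pos: [0.5283, 0.1842, 0.2492]
eef_rot: [0.708, 0.706, -0.007, -0.0]
contact_force: [-0.5, 0.4, 0.5]
opening: 0.999
```

{"name": "carry_out", "arguments": {
  "linear": [
    [-0.02,0.02,0],
    [-0.04,0.05,0],
    [-0.06,0.08,0],
    [-0.08,0.11,0],
    [-0.09,0.14,0],
    [-0.09,0.16,0],
    [-0.09,0.16,0],
    [-0.09,0.16,0]
  ],
  "roll": [0,0,0,0,0,0,0,0]
}}

```text
clock: 24.42
tool_pos: [0.4378, 0.3454, 0.2492]
eef_rot: [0.707, 0.707, -0.006, -0.0]
contact_force: [0.1, -0.6, -0.2]
opening: 0.999
```

```bash
python3 - <<'E'
from meas import *
it=dict(b=((.651,.139),.161,.026),d=((.643,.045),.133,.03),c=((.646,-.05),.105,.022),a=((.638,-.132),.079,.028),jar=((.434,.002),.075,.024))
for n in('scene','side'):
    s=snapshot(n);C=cloud(s)
    for k,v in tins(C,it).items(): print(n,k,*v)
    save('f'+n,s['img'])
st=status.get_state();print(st['tool_pos'],st['contact_force'],st['clock'])
E
```

```text
scene b 361 [0.65   0.1392] 28.4 0.1665 [0.6526 0.1348]
scene d 501 [0.6432 0.0445] 31.3 0.1397 [0.6455 0.0409]
scene c 305 [ 0.6461 -0.0496] 22.2 0.112 [ 0.6481 -0.0518]
scene a 495 [ 0.6378 -0.1305] 28.9 0.0852 [ 0.6399 -0.1332]
scene jar 228 [0.4357 0.0041] 23.7 0.081 [0.4385 0.0027]
side b 484 [0.6514 0.1376] 28.3 0.1627 [0.647  0.1429]
side d 470 [0.6411 0.0435] 31.2 0.1351 [0.6387 0.049 ]
side c 190 [ 0.6447 -0.0501] 22.8 0.1068 [ 0.6417 -0.0472]
side a 225 [ 0.6346 -0.1326] 29.9 0.0814 [ 0.6347 -0.1293]
side jar 78 [0.4338 0.0129] 19.1 0.075 [0.4319 0.021 ]
[0.43871378 0.34280048 0.24893638] [ 0.58010051  0.40341701 -0.17294869] 24.5167
```

View pics/fscene.png

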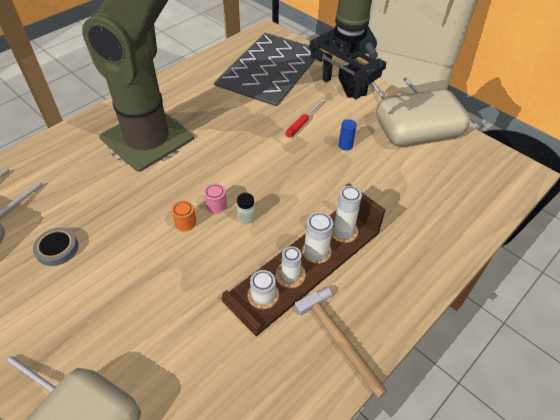

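View pics/fside.png

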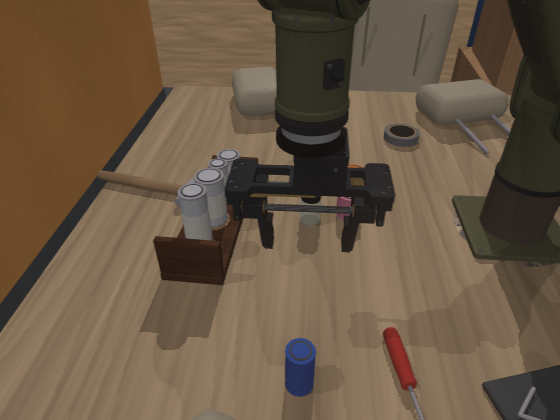

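Both views show the four tins stepping down from the tall end (348,210) to the lip end (263,288). They are upright and within about 2–4 mm of centre. The jar (246,208) hasn't moved, and the gripper is clear. Handing in.

```bash
python3 -c "
from plant import finish_job
print(finish_job())"
```

```text
the job is handed in; nothing more can be done
None
```

I moved the four tins onto the shelf discs, placing them a, c, d, b. Counted from the tall end board they now stand 140, 112, 84 and 58 mm. I handed the job in at about 24.5 s on the robot's clock. The system gave no verdict.

- **Tins:** in the last scene and side pictures all four stand upright and released. Their fitted centres are within about 2–4 mm of the measured disc centres, against the 13 mm limit. The largest offset was tin_a, about 3.5 mm in the side view.
- **Tall-end disc:** this disc was measured from the scene camera only, because the end board hid it from the side camera.
- **Jar:** in the scene view it is within about 3 mm of where it started. The last side-view fit put it about 13 mm along y from its first fit. The gripper partly blocked the jar in that picture, so I did not count that reading. The gripper never came near the jar.
- **Forces:** contact-force readings after each move stayed below about 8 N.

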